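Click the press's pressure screw home with the T-key

ROBOT

A 7-joint arm with a two-finger parallel gripper is mounted at the origin on the work surface. World frame = base frame: x ahead of the robot, y to its left, z up, the work surface at z = 0. Lengths are in m, angles in rad, forces in N, time in s.
With the tool pointing down it reaches from about 0.425 to 0.875 m from the base axis. Payload 4.7 kg.
Tool frame: the origin (TCP) lies midway between the tips of the shut fingers; the grasp point (between the pads) lies 19 mm behind it; z points along the fingers, y is the line along which they close (so a half turn about z gives the same grasp; the last joint's range is limited). The gripper opens to 87 mm and grips with 3 to 60 N. Pads are 19 mm wide; open, the fingers measure 117 mm over their backs; the gripper's body (75 mm by 190 mm) begins 51 mm behind the grasp point.
Start: joints at [-1.167, 0.321, -0.07, 1.45, 0.023, 1.371, -0.057], TCP at [0.247, 0.601, 0.223] pointing down, gripper open.
Joint ranges: [-2.86, 2.86], [-0.3, 2.09], [-1.38, 1.24], [0.06, 2.45], [-1.56, 4.7], [0.09, 2.05], [-2.69, 2.69]. Speed limits (rad/s): [2.57, 2.57, 3.14, 3.14, 3.14, 3.14, 3.14].

INTERFACE

Orientations are given as a rotation vector (axis times angle).
In Python, from bench import ctrl gives the robot as it stands. The module is installed in compiled form; this text tells all that it offers.
- The arm moves only by the tool carry_out, never from a script. Its argument "steps" is a list of rows, each a list of 7 numbers: the turn, a rotation vector about the world's x, y, z in degrees, then the shift along the world's x, y, z in cm, then the opening, from 0 (shut) to 1 (fully open). A call has 1 to 12 rows; each row is the pose to reach, as a shift and turn from the pose commanded when the call began; what a row does not reach only later rows make up. A row lasts 1/10 s, in which the tool goes at most 50 mm and 8.59 degrees, less where a joint would pass 70% of its speed; a pose out of reach is approached as far as the arm can. A call with a gripper value outside its range is refused whole. The fingers move at their own pace and stop on an object; "squeeze" is the grip in N (left out, the last holds). Time passes only in rows, so rows that repeat a pose let the fingers close. It gives the time, the measured TCP pose, the force, the opening and the grip force at its end, in the units of the state.
- ctrl.get_state(): the state, without advancing time (a new reading comes with each control period).
- ctrl.get_image(name): name is "side" or "top"; returns a dict with "pixels" (480x640x3 uint8, red, green, blue), "camera_matrix" (3x3 intrinsics, pixels), "k1" (the pictures are not rectified: a ray, as slopes to the right and down, at radius r is drawn at 1 + k1 r^2 times it, then the intrinsics apply), "cam_to_world" (4x4, takes a point from camera to world coordinates). Camera axes: x right, y down, z forward; pixel columns grow to the right and rows downward; lengths in m; the calibration is good to about 2 mm. A picture is of the moment at which its call begins. There is no depth.
- ctrl.close_job(): hands the job in; it is judged then, once.
The state is a dict: "time": time; "joint_positions": joint angles; "qd": joint speeds; "joint_torque": joint torques, N m; "position": TCP position; "tool_rot": TCP orientation; "ft_force": force on the tool from outside, world axes, zero at the start; "torque": the same for the moment, N m; "grip_width": opening from 0.0 (shut) to 1.0 (fully open); "grip_force": force on a finger pad.
Only numpy, scipy, OpenCV 4.12 (cv2) and the standard library are available. Lean on these libraries where they do the work, as an engineer would, in place of code of your own. Each camera call takes 0.05 s, during which the arm holds its last target. There are 200 camera calls.

TASK

The roller press needs one more click of pressure on its left-hand side, the side away from its hand wheel: lift the T-handled key up off its hook on the tool rack, fit it fully down over the square head of the left pressure screw, and turn it clockwise (seen from above) until the screw clicks over into its next notch. Leave the key standing upright and fully seated on the screw, the screw resting in that notch, and leave the ink rollers and the other things where they are.

Things in the scene. Friction and masses are not known exactly. Their poses are not given: they have to be found in the camera images.
- rack: Wooden tool rack, 420 mm long (y), fixed; origin on the table. Three forked hooks at y = -140, 0, 140 mm point to its -x and carry, in random order, the key and two ink rollers. A fork: two level 9 mm rods 56 mm apart, upper side 164.5 mm above the table, reaching to x = -50 mm where the tips turn up 14 mm. Beam behind: x 49 to 71 mm, top at 128 mm.
- key: T-handled box key, loose, 0.35 kg, 111 mm tall, hanging upright by its crossbar in a fork. Origin: middle of its socket's open lower rim; z up the shaft, y along the crossbar (hanging: parallel to the rack's y). Socket: steel, 35 mm square outside, 52 mm tall, with a square hole 24.4 mm wide, 46 mm deep, open below, sides parallel to x and y. Shaft 14 mm thick.
- key_grip (a point): Centre of the key's steel crossbar, 100 mm above the key's origin; axes as the key's. The crossbar is 110 mm long (y), 22 mm wide and 22 mm tall. It lies on the fork's rods about 45 mm behind their upturned tips.
- press: Table-top roller press, fixed: grey side frames, flat metal bed 440 mm long (x), hand wheel on the right. Origin on the table midway between the frames. Frame tops are 150 mm above the table, at y = +155 mm (left: the screw to turn) and y = -155 mm (right: a like screw, already set, that does not turn). A plunger block beside each click disc is level with it.
- screw_seat (a point): On the axis of the left pressure screw, on top of its round click disc (60 mm wide), 168 mm above the table: the socket's rim rests here when the key is fully down. The square head stands on it, 22 mm square, 32 mm tall, with a bevelled point above. Axes turn with the screw; x and y are parallel to the square's sides; z up.
- screw_point (a point): Top of the left screw's bevelled point, 42 mm above screw_seat; the point is 12 mm square here and widens to 22 mm square 10 mm below. Axes as screw_seat.
- screw (a joint): Angle of the left pressure screw (rad), growing clockwise seen from above. Starts in one notch, near 0 (within 0.1). Turning meets a spring resistance of up to about 0.45 Nm; the crest is at 0.6, past it the screw snaps on by itself into the next notch, at 1.2 (end stop 1.45). Let go before the crest, it springs back. The key has about 0.1 rad of play on the head.
- brayer_a: Wider ink roller hanging handle down in a fork: rubber roller 96 mm long, 38 mm thick, lying across the rods. Origin at the roller's centre. Leave it.
- brayer_b: Narrower ink roller hanging handle down in a fork: roller 80 mm long, 30 mm thick. Origin at the roller's centre. Leave it.
- block: Round wooden print block, 90 mm wide, 22 mm thick, lying on the press bed. Origin under its centre. Leave it.
- ink_tin: Ink tin, 72 mm wide, 50 mm tall, on the table. Origin under its centre. Leave it.
Things that resemble listed ones, but are neither listed nor needed, are in the scene too. Leave any green look-alike of the key alone.

How it is judged:
By the outcome, as a careful person would: the job done as asked, in the order asked, and still so for the second after the job is handed in, with the robot touching nothing.
It also fails if it takes over 59 s, if anything falls off the work surface, if the arm or the gripper's body presses on something with over 40 N, if the wrist force passes 120 N, or if a joint passes its speed limit or range.

## Working session

There is one attempt and no reset: what is moved stays moved. The work goes in short steps, Python scripts to look and compute and a tool call to move; the robot and the scene stay as the last step left them, time stands still between calls to the robot, and variables do not carry over. Pictures are saved under pics/ and viewed, at most 10 in all, crops included, and the job is handed in when it is done.

Besides the shell and the picture viewer there is one more tool, called after "Call:" by a JSON object that holds its "name" and its "arguments", one argument or row to a line. carry_out: Moves the arm, as the interface text tells. Its arguments: {"type":"object","properties":{"steps":{"type":"array","items":{"type":"array","items":{"type":"number"}}},"squeeze":{"type":"number"}},"required":["steps"]}

```bash
mkdir -p pics; cat > h.py <<'E'
import numpy as np,cv2,pickle
def snap(names=("side","top"),tag="a"):
    from bench import ctrl
    for n in names:
        im=ctrl.get_image(n); pickle.dump(im,open(f"{n}_{tag}.pkl","wb"))
        cv2.imwrite(f"pics/{n}_{tag}.png",cv2.cvtColor(im["pixels"],cv2.COLOR_RGB2BGR))
def load(n,tag): return pickle.load(open(f"{n}_{tag}.pkl","rb"))
def ray(im,u,v):
    K=np.array(im["camera_matrix"]);T=np.array(im["cam_to_world"])
    x,y=np.linalg.solve(K,[u,v,1])[:2]; rd=np.hypot(x,y); r=rd
    for _ in range(50): r=rd/(1+im["k1"]*r*r)
    s=r/rd if rd>0 else 1
    return T[:3,3],T[:3,:3]@np.array([x*s,y*s,1])
def onz(im,u,v,z):
    o,d=ray(im,u,v); return o+d*(z-o[2])/d[2]
def proj(im,p):
    K=np.array(im["camera_matrix"]);T=np.array(im["cam_to_world"])
    c=T[:3,:3].T@(np.array(p)-T[:3,3]); s=c[:2]/c[2]; s=s*(1+im["k1"]*(s@s))
    return (K@[*s,1])[:2]
def tri(i1,p1,i2,p2):
    o1,d1=ray(i1,*p1);o2,d2=ray(i2,*p2)
    t=np.linalg.lstsq(np.c_[d1,-d2],o2-o1,rcond=None)[0]
    a=o1+d1*t[0];b=o2+d2*t[1]; return (a+b)/2,np.linalg.norm(a-b)
E
python3 -c "
from h import *
snap()
from bench import ctrl
for n in('side','top'):
  i=load(n,'a');print(n,np.round(i['cam_to_world'],3).tolist(),i['k1'],np.round(i['camera_matrix'],1).tolist())
s=ctrl.get_state();print(s)"
```

```text
side [[0.917, -0.254, 0.309, 0.018], [-0.4, -0.596, 0.696, -0.886], [0.007, -0.762, -0.648, 1.085], [0.0, 0.0, 0.0, 1.0]] -0.027308802880818037 [[568.5, 0.0, 315.4], [0.0, 568.5, 242.1], [0.0, 0.0, 1.0]]
top [[0.026, -0.995, 0.095, 0.359], [-1.0, -0.026, 0.007, 0.11], [-0.004, -0.095, -0.995, 1.34], [0.0, 0.0, 0.0, 1.0]] -0.08430625672283508 [[551.8, 0.0, 318.2], [0.0, 551.8, 235.3], [0.0, 0.0, 1.0]]
{'time': 0.1, 'joint_positions': array([-1.16693953,  0.3217571 , -0.07008515,  1.45158007,  0.0226251 ,
        1.37079889, -0.05694716]), 'qd': array([-0.00023398, -0.00190393, -0.00174357, -0.00182533, -0.00020412,
        0.00088595,  0.00269083]), 'joint_torque': array([-5.05755088e-04, -4.92572629e+01, -4.06131791e-01, -3.13395309e+01,
       -6.42095553e-02,  3.95061972e-02,  6.57460782e-05]), 'position': array([0.24683644, 0.60075872, 0.22155197]), 'tool_rot': array([-6.08337875e-01, -3.08190258e+00,  2.73691719e-03]), 'ft_force': array([0.71394033, 0.13988896, 0.25230799]), 'torque': array([0.00996373, 0.00781174, 0.0136894 ]), 'grip_force': 0.0, 'grip_width': 1.0004251864068419}
```

View pics/side_a.png

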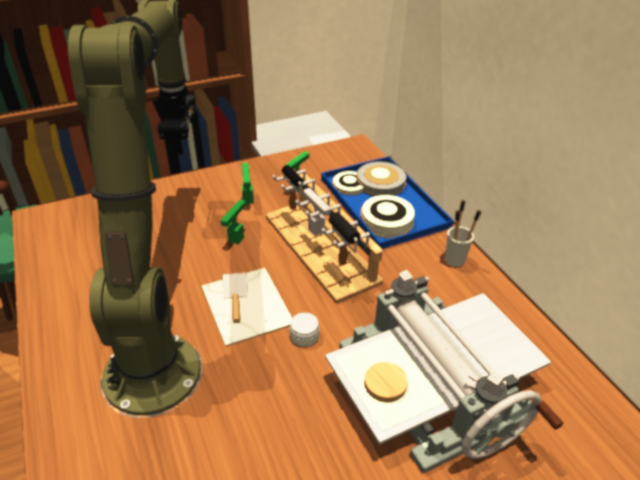

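View pics/top_a.png

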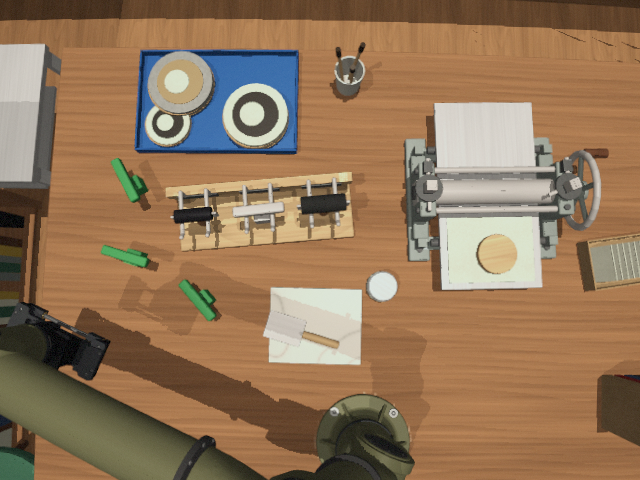

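The side view shows the rack's middle fork holding a pale T-shaped piece at about (315,205), between two black rollers at (292,177) and (345,228). The left screw is at (405,285) and the right one is at (490,388), by the wheel. The top view shows the key at (258,209), the left screw at (428,187) and the right screw at (568,187).

Candidates for the key are the grey T in the middle fork, top (258,209), and the green T's at top (128,180), (125,257) and (199,300). The grey one fits: it is steel and hangs in a fork. I'll confirm it in an enlarged crop.

```bash
python3 -c "
from h import *
t=cv2.imread('pics/top_a.png');s=cv2.imread('pics/side_a.png')
r=lambda i,x,y,w,h,W,H:cv2.resize(i[y:y+h,x:x+w],(W,H),interpolation=cv2.INTER_CUBIC)
A=r(t,160,165,200,100,800,400)
B=np.hstack([r(t,400,160,60,60,300,300),r(s,265,150,125,150,250,300),r(s,375,260,62,75,250,300)])
cv2.imwrite('pics/c1.png',np.vstack([A[:300],B]))"
```

```text
(no output)
```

View pics/c1.png

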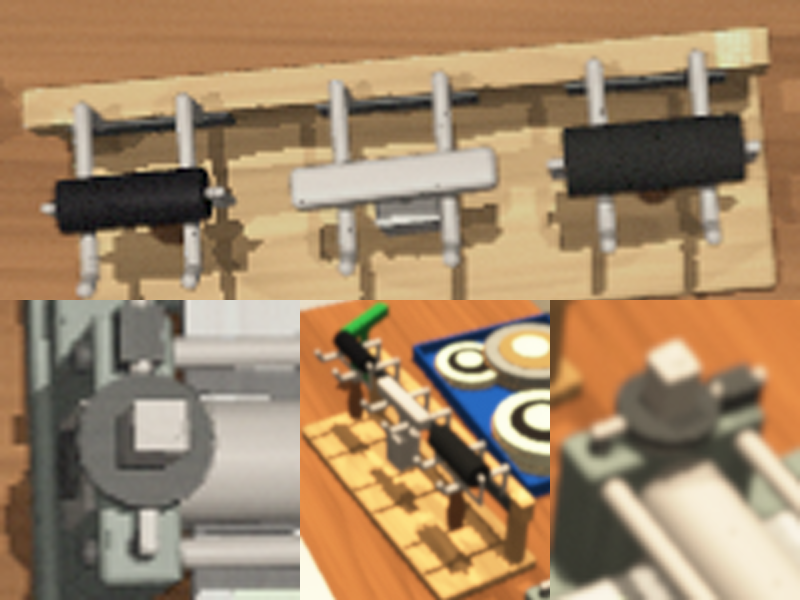

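The crop confirms it: the grey steel T with a square socket below it hangs in the middle fork. The left screw, with its pale square head on the dark disc, is at top (432,185).

```bash
cat > m.py <<'E'
from h import *
t=load('top','a');P=t['pixels'];hsv=cv2.cvtColor(P,cv2.COLOR_RGB2HSV)
def comp(x0,y0,x1,y1,lo,hi,ker=0):
    m=cv2.inRange(hsv,lo,hi);w=np.zeros_like(m);w[y0:y1,x0:x1]=m[y0:y1,x0:x1]
    if ker:w=cv2.morphologyEx(w,cv2.MORPH_OPEN,np.ones((ker,ker),np.uint8))
    c=max(cv2.findContours(w,0,2)[0],key=cv2.contourArea);return c
def rect(c,z):
    p=np.array([onz(t,u,v,z)[:2] for u,v in c.reshape(-1,2)])
    r=cv2.minAreaRect((p*1e3).astype(np.float32));return r
c=comp(228,195,290,225,(0,0,150),(179,50,255),5)
print('bar px',cv2.boundingRect(c),rect(c,.1865))
c=comp(420,175,445,200,(0,0,165),(179,60,255),3)
print('head px',cv2.boundingRect(c),rect(c,.200),rect(c,.205))
# rack reference: fork rods tops and beam top
c=comp(160,168,356,205,(10,60,150),(30,255,255),3); print('beam',cv2.boundingRect(c),rect(c,.128))
print(P[185,432],P[187,420],P[209,258])
g=cv2.cvtColor(P,cv2.COLOR_RGB2GRAY)
ci=cv2.HoughCircles(cv2.resize(g[160:220,400:460],(480,480),interpolation=cv2.INTER_CUBIC),cv2.HOUGH_GRADIENT,1,200,param1=80,param2=20,minRadius=90,maxRadius=140)
for a in (ci[0] if ci is not None else []): 
    u,v=400+(a[0]+.5)/8-.5,160+(a[1]+.5)/8-.5; print('disc',u,v,a[2]/8,onz(t,u,v,.168))
E
python3 m.py
```

```text
bar px (233, 202, 51, 14) ((522.10009765625, 246.77163696289062), (20.305339813232422, 107.62986755371094), 7.810268402099609)
head px (427, 180, 11, 10) ((581.2559814453125, -118.39418029785156), (19.202293395996094, 21.412160873413086), 1.6361031532287598) ((580.282958984375, -117.39282989501953), (19.11807632446289, 21.318309783935547), 1.6361597776412964)
beam (160, 168, 196, 29) ((590.9125366210938, 258.7376403808594), (63.95790481567383, 439.05633544921875), 1.3195170164108276)
[219 211 200] [113 112 109] [218 210 200]
```

```bash
cat > m2.py <<'E'
from h import *
t=load('top','a');s=load('side','a')
def sub(im,x0,y0,w,h,thr,k=8,pick=None,ker=0):
    g=cv2.cvtColor(im['pixels'],cv2.COLOR_RGB2GRAY)[y0:y0+h,x0:x0+w]
    b=(cv2.resize(g,None,fx=k,fy=k,interpolation=cv2.INTER_CUBIC)>thr).astype(np.uint8)
    if ker:b=cv2.morphologyEx(b,cv2.MORPH_OPEN,np.ones((ker,ker),np.uint8))
    c=max(cv2.findContours(b,0,1)[0],key=cv2.contourArea).reshape(-1,2)
    return (c+.5)/k-.5+[x0,y0]
def rect(im,c,z):
    p=np.array([onz(im,u,v,z)[:2]*1e3 for u,v in c],np.float32);return np.round(np.r_[cv2.minAreaRect(p)[0],cv2.minAreaRect(p)[1],cv2.minAreaRect(p)[2]],1)
if __name__=='__main__':
    for thr in(150,165,180):print('bar',thr,rect(t,sub(t,225,192,70,32,thr,ker=60),.1865))
    for thr in(145,160,175):
        print('head top',thr,rect(t,sub(t,418,174,26,26,thr,ker=40),.2))
        c=sub(s,390,268,30,25,thr,ker=30);print('head side',c.min(0),c.max(0))
    # predicted head corners in the side view from the top-view result
    for z in(.2,.21):print(proj(s,[.581,-.118,z]),proj(t,[.581,-.118,z]))
    # disc outline in top
    g=cv2.cvtColor(t['pixels'],cv2.COLOR_RGB2GRAY)
    print(g[187,408:450]);print(g[170:206,418]);
E
python3 m2.py
python3 -c "
import cv2,numpy as np
s=cv2.imread('pics/side_a.png');t=cv2.imread('pics/top_a.png')
r=lambda i,x,y,w,h:cv2.resize(i[y:y+h,x:x+w],(400,400),interpolation=cv2.INTER_CUBIC)
cv2.imwrite('pics/c2.png',np.hstack([r(s,385,265,40,40),r(t,410,167,40,40)]))"
```

```text
bar 150 [516.  255.1  46.5 126.7   5.2]
bar 165 [522.7 247.6  21.4 108.    8.1]
bar 180 [522.2 247.   19.2 104.7   7.9]
head top 145 [ 581.  -118.5   21.6   22.6    1.6]
head side [398.6875 267.5625] [419.4375 279.8125]
head top 160 [ 581.  -118.4   21.1   21.8    1.6]
head side [399.5625 269.0625] [411.9375 279.4375]
head top 175 [ 581.  -118.2   20.5   20.9    1.6]
head side [400.0625 269.8125] [411.0625 279.1875]
[405.25642126 274.62057329] [431.76768712 184.60885954]
[405.74550123 271.39289294] [432.72448125 183.71731688]
[ 93  95  76  54  40  43  42  80 106 111 111 114 112 113 114  77  79  84
  86 196 210 208 207 208 208 210 208 193 206 169 110 108 112 112 110 180
 201 199 200 198 201 200]
[ 91  92  78  71  64  66  63  68  66  92 111 114 111 114 113 112 111 111
 112 115 116 109 113 112 107 102  84  87  98  96 106 101  69  66  65  67]
```

View pics/c2.png

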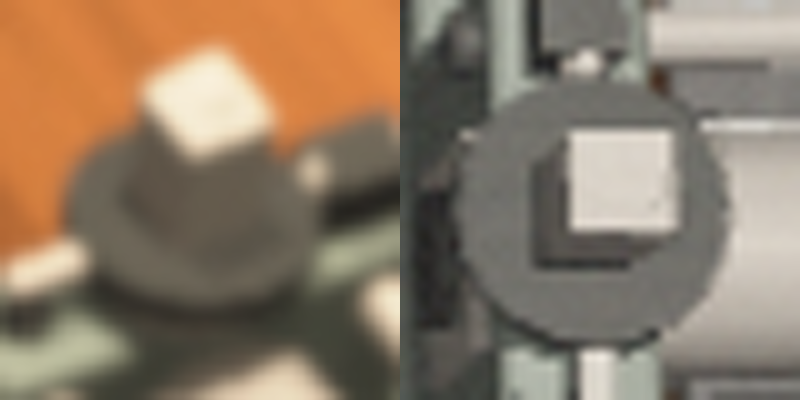

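The crops show the head's pale square centred at side (405,275) and top (432,185). The two views agree on (0.581, -0.1185) with a yaw of about 1.6°. The key bar is at (0.5225, 0.247) with a yaw of about 8°.

Call:
{"name": "carry_out", "arguments": {
  "steps": [
    [0,0,0,0,0,5,1],
    [0,0,0,0,0,10,1],
    [0,0,-59.6,27.5,-35.4,10,1],
    [0,0,-59.6,27.5,-35.4,10,1],
    [0,0,-59.6,27.5,-35.4,10,1],
    [0,0,-59.6,27.5,-35.4,10,1],
    [0,0,-59.6,27.5,-35.4,10,1],
    [0,0,-59.6,27.5,-35.4,10,1],
    [0,0,-59.6,27.5,-35.4,10,1],
    [0,0,-59.6,27.5,-35.4,10,1],
    [0,0,-59.6,27.5,-35.4,10,1],
    [0,0,-59.6,27.5,-35.4,10,1]
  ],
  "squeeze": 10
}}

```text
time: 1.3
position: [0.5265, 0.2383, 0.3223]
tool_rot: [2.073, 2.355, -0.003]
ft_force: [-0.1, -0.2, 0.1]
grip_width: 0.999
grip_force: 0.0
```

Call:
{"name": "carry_out", "arguments": {
  "steps": [
    [0,0,0,0,0,0,1],
    [0,0,0,0,0,0,1],
    [0,0,0,0,0,0,1],
    [0,0,0,0,0,0,1]
  ]
}}

```text
time: 1.7
position: [0.5212, 0.2487, 0.3225]
tool_rot: [-2.056, -2.375, 0.0]
ft_force: [0.0, -0.1, 0.4]
grip_width: 1.001
grip_force: 0.0
```

Call:
{"name": "carry_out", "arguments": {
  "steps": [
    [0,0,0,0.1,-0.1,-2,0.6],
    [0,0,0,0.1,-0.1,-5,0.6],
    [0,0,0,0.1,-0.1,-8,0.6],
    [0,0,0,0.1,-0.1,-11,0.6],
    [0,0,0,0.1,-0.1,-13,0.6],
    [0,0,0,0.1,-0.1,-15,0.6],
    [0,0,0,0.1,-0.1,-16,0.6],
    [0,0,0,0.1,-0.1,-16.5,0.6],
    [0,0,0,0.1,-0.1,-16.5,0.6],
    [0,0,0,0.1,-0.1,-16.5,0.6]
  ]
}}

```text
time: 2.7
position: [0.5236, 0.2467, 0.1586]
tool_rot: [2.059, 2.372, 0.003]
ft_force: [-0.1, 0.4, 1.0]
grip_width: 0.598
grip_force: 0.0
```

Now close gently first, then harder.

Call:
{"name": "carry_out", "arguments": {
  "steps": [
    [0,0,0,0,0,-0.2,0.4],
    [0,0,0,0,0,-0.2,0.3],
    [0,0,0,0,0,-0.2,0.2],
    [0,0,0,0,0,-0.2,0.1],
    [0,0,0,0,0,-0.2,0],
    [0,0,0,0,0,-0.2,0],
    [0,0,0,0,0,-0.2,0],
    [0,0,0,0,0,-0.2,0]
  ],
  "squeeze": 10
}}

```text
time: 3.5
position: [0.5231, 0.2463, 0.1557]
tool_rot: [2.059, 2.372, 0.0]
ft_force: [-0.3, -0.1, 1.3]
grip_width: 0.253
grip_force: 10.0
```

Call:
{"name": "carry_out", "arguments": {
  "steps": [
    [0,0,0,0,0,0,0],
    [0,0,0,0,0,0,0],
    [0,0,0,0,0,0,0],
    [0,0,0,0,0,1,0],
    [0,0,0,0,0,2,0],
    [0,0,0,0,0,2,0]
  ],
  "squeeze": 60
}}

```text
time: 4.1
position: [0.5238, 0.2466, 0.1771]
tool_rot: [2.059, 2.372, 0.003]
ft_force: [0.6, -0.2, -3.8]
grip_width: 0.247
grip_force: 60.0
```

Call:
{"name": "carry_out", "arguments": {
  "steps": [
    [0,0,0,0,0,3,0],
    [0,0,0,0,0,6,0],
    [0,0,0,0,0,9,0],
    [0,0,0,0,0,12,0],
    [0,0,0,0,0,14,0],
    [0,0,0,0,0,16,0],
    [0,0,0,0,0,16,0],
    [0,0,0,0.5,-2,16,0],
    [0,0,-1,1,-5,16,0],
    [0,0,-2,1.5,-9,16,0],
    [0,0,-3,2.2,-13,16,0],
    [0,0,-4,3,-17,16,0]
  ]
}}

```text
time: 5.3
position: [0.5524, 0.0747, 0.3339]
tool_rot: [-2.141, -2.298, 0.003]
ft_force: [0.3, 0.7, -4.0]
grip_width: 0.248
grip_force: 60.0
```

Call:
{"name": "carry_out", "arguments": {
  "steps": [
    [0,0,-1,0.7,-4,0,0],
    [0,0,-1,1.4,-8,0,0],
    [0,0,-2,2,-12,0,0],
    [0,0,-2.5,2.4,-15,0,0],
    [0,0,-2.5,2.6,-17,0,0],
    [0,0,-2.5,2.7,-18.5,0,0],
    [0,0,-2.5,2.7,-19.5,0,0],
    [0,0,-2.5,2.7,-19.5,0,0],
    [0,0,-2.5,2.7,-19.5,0,0],
    [0,0,-2.5,2.7,-19.5,0,0],
    [0,0,-2.5,2.7,-19.5,0,0],
    [0,0,-2.5,2.7,-19.5,0,0]
  ]
}}

```text
time: 6.5
position: [0.5802, -0.1179, 0.3356]
tool_rot: [-2.189, -2.253, -0.0]
ft_force: [-0.3, 0.3, -4.4]
grip_width: 0.242
grip_force: 60.0
```

```bash
python3 -c "
from h import *
snap(('side','top'),'b')
from bench import ctrl
s=ctrl.get_state();print(s['time'],s['position'],s['tool_rot'],s['ft_force'],s['torque'],s['grip_width'])
a=cv2.imread('pics/side_b.png');t=cv2.imread('pics/top_b.png')
r=lambda i,x,y,w,h:cv2.resize(i[y:y+h,x:x+w],(400,600),interpolation=cv2.INTER_CUBIC)
cv2.imwrite('pics/c3.png',np.hstack([r(a,365,195,80,120),r(t,390,125,80,120)]))"
```

```text
6.6 [ 0.58009245 -0.11833527  0.33565924] [2.19000560e+00 2.25224378e+00 3.09261362e-04] [-0.13945891 -0.68728573 -4.42852386] [-0.07089571  0.03989006 -0.00411784] 0.24879594733568441
```

View pics/c3.png

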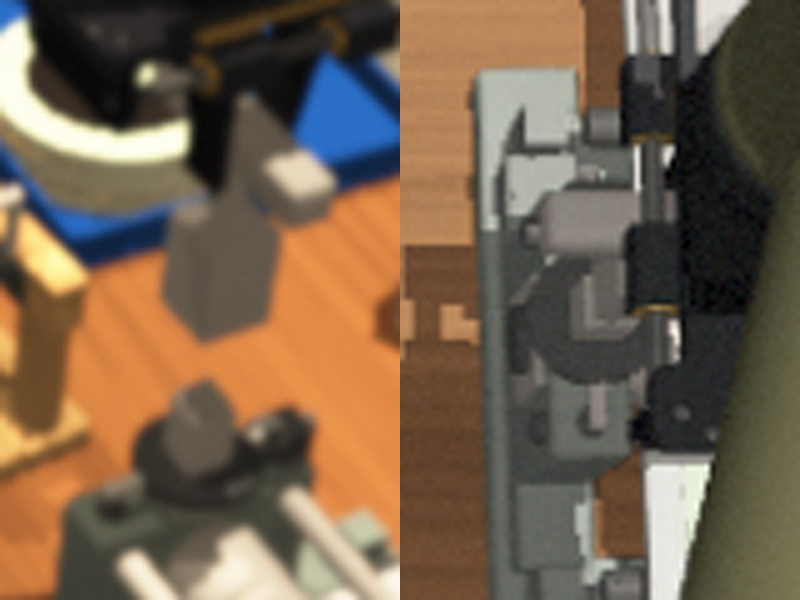

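The side crop shows the gripped key hanging upright above the left screw: socket's near rim corner at about (405.6,262.5), left (398,254), right (419,258); screw tip at about (406,272). The top crop shows the bar's left end at about (418,162) to (418,176).

```bash
cat > m3.py <<'E'
from h import *
s=load('side','b');t=load('top','b')
c=np.array([.5801,-.1183]);a=np.radians(1.6);R=np.array([[np.cos(a),-np.sin(a)],[np.sin(a),np.cos(a)]])
for n,q in dict(near=(-1,-1),left=(-1,1),right=(1,-1)).items():
    p=c+R@(np.array(q)*.0175); print(n,proj(s,[*p,.2547]).round(1),proj(s,[*p,.3067]).round(1))
for q in((.011,.055),(-.011,.055)):
    p=c+R@q; print('barend top',proj(t,[*p,.3657]).round(1),'bottom',proj(t,[*p,.3437]).round(1))
g=cv2.cvtColor(t['pixels'],cv2.COLOR_RGB2GRAY)
for r in(165,168,171):print(g[r,408:440])
J=np.c_[[ (proj(s,[.581+d[0],-.118+d[1],.2547])-proj(s,[.581,-.118,.2547]))/1 for d in((.001,0),(0,.001))]];print(J.T)
E
python3 m3.py
```

```text
near [405.2 263.9] [407.9 245.7]
left [396.7 254.1] [399.1 236. ]
right [418.8 259.4] [421.9 241.2]
barend top [419.8 162. ] bottom [417.7 164.7]
barend top [420.1 174. ] bottom [417.9 176.4]
[142  86  70 131 166 180 181 179 179 127  88 108 128 133 135 134 134 132
 133 131 131 133 132 132 133 134 130 133 132 133  77  65]
[183 135  72  91 107 112  94  74  58  67  89 107 124 134 136 135 132 136
 132 134 135 133 132 131 133 132 132 131 132 133  78  67]
[114  98  77  82  78  72  49  88 111 115  96 106 126 135 141 139 139 137
 137 139 139 139 137 137 137 137 120  55  20  36  37  35]
[[ 0.39417856 -0.23349979]
 [-0.11948615 -0.27952405]]
```

Call:
{"name": "carry_out", "arguments": {
  "steps": [
    [0,0,0,0.1,-0.1,-1,0],
    [0,0,0,0.1,-0.1,-2.5,0],
    [0,0,0,0.1,-0.1,-3.5,0],
    [0,0,0,0.1,-0.1,-4.2,0],
    [0,0,0,0.1,-0.1,-4.6,0],
    [0,0,0,0.1,-0.1,-4.8,0],
    [0,0,0,0.1,-0.1,-5,0],
    [0,0,0,0.1,-0.1,-5.2,0],
    [0,0,0,0.1,-0.1,-5.4,0],
    [0,0,0,0.1,-0.1,-5.6,0],
    [0,0,0,0.1,-0.1,-5.6,0]
  ]
}}

```text
time: 7.7
position: [0.5809, -0.1197, 0.2793]
tool_rot: [-2.191, -2.252, 0.0]
ft_force: [0.3, 0.7, -3.9]
grip_width: 0.249
grip_force: 60.0
```

Call:
{"name": "carry_out", "arguments": {
  "steps": [
    [0,0,0,0,0,-0.2,0],
    [0,0,0,0,0,-0.4,0],
    [0,0,0,0,0,-0.6,0],
    [0,0,0,0,0,-0.8,0],
    [0,0,0,0,0,-0.8,0]
  ]
}}

```text
time: 8.2
position: [0.5808, -0.1197, 0.2712]
tool_rot: [-2.191, -2.251, 0.001]
ft_force: [-0.9, -0.7, -4.7]
grip_width: 0.244
grip_force: 60.0
```

Call:
{"name": "carry_out", "arguments": {
  "steps": [
    [0,0,0,0,0,-0.3,0],
    [0,0,0,0,0,-0.6,0],
    [0,0,0,0,0,-0.9,0],
    [0,0,0,0,0,-1.2,0],
    [0,0,0,0,0,-1.5,0],
    [0,0,0,0,0,-1.7,0],
    [0,0,0,0,0,-1.9,0],
    [0,0,0,0,0,-2.0,0],
    [0,0,0,0,0,-2.0,0]
  ]
}}

```text
time: 9.1
position: [0.581, -0.1197, 0.2514]
tool_rot: [-2.191, -2.252, 0.0]
ft_force: [-0.6, 0.1, -4.4]
grip_width: 0.244
grip_force: 60.0
```

Call:
{"name": "carry_out", "arguments": {
  "steps": [
    [0,0,0,0,0,-0.1,0],
    [0,0,0,0,0,-0.2,0],
    [0,0,0,0,0,-0.3,0],
    [0,0,0,0,0,-0.3,0],
    [0,0,0,0,0,-0.3,0]
  ]
}}

```text
time: 9.6
position: [0.581, -0.1197, 0.2486]
tool_rot: [2.191, 2.252, 0.0]
ft_force: [0.4, -0.8, -4.2]
grip_width: 0.247
grip_force: 60.0
```

Call:
{"name": "carry_out", "arguments": {
  "steps": [
    [0,0,0,0,0,-0.05,0],
    [0,0,0,0,0,-0.1,0],
    [0,0,0,0,0,-0.1,0],
    [0,0,0,0,0,-0.1,0]
  ]
}}

```text
time: 10.0
position: [0.5812, -0.1198, 0.2483]
tool_rot: [2.19, 2.251, 0.001]
ft_force: [-1.3, 0.8, 1.0]
grip_width: 0.246
grip_force: 60.0
```

Call:
{"name": "carry_out", "arguments": {
  "steps": [
    [0,0,0,0,0,-0.05,0],
    [0,0,0,0,0,-0.1,0],
    [0,0,0,0,0,-0.1,0],
    [0,0,0,0,0,-0.1,0]
  ]
}}

```text
time: 10.4
position: [0.5813, -0.1199, 0.2483]
tool_rot: [2.19, 2.251, 0.002]
ft_force: [-3.3, 0.4, 7.4]
grip_width: 0.244
grip_force: 60.0
```

Call:
{"name": "carry_out", "arguments": {
  "steps": [
    [0,0,0,0,0,0.1,0],
    [0,0,-4,0,0,0.1,0],
    [0,0,-8,0,0,0.1,0],
    [0,0,-12,0,0,0.1,0],
    [0,0,-16,0,0,0.1,0],
    [0,0,-20,0,0,0.1,0],
    [0,0,-20,0,0,0.1,0]
  ]
}}

```text
time: 11.1
position: [0.5815, -0.1195, 0.2483]
tool_rot: [2.547, 1.838, 0.002]
ft_force: [-0.4, 0.6, 4.5]
grip_width: 0.247
grip_force: 60.1
```

```bash
python3 -c "
from bench import ctrl
s=ctrl.get_state();print(s['position'],s['tool_rot'],s['ft_force'],s['torque'])"
```

```text
[ 0.58147184 -0.11945693  0.24827251] [2.54724799e+00 1.83769045e+00 1.68929746e-03] [-0.42601912  0.57670245  4.50432953] [0.15618946 0.49550709 0.23209173]
```

Call:
{"name": "carry_out", "arguments": {
  "steps": [
    [0,0,-4,0,0,0,0],
    [0,0,-8,0,0,0,0],
    [0,0,-12,0,0,0,0],
    [0,0,-16,0,0,0,0],
    [0,0,-20,0,0,0,0],
    [0,0,-24,0,0,0,0],
    [0,0,-28,0,0,0,0],
    [0,0,-32,0,0,0,0],
    [0,0,-36,0,0,0,0],
    [0,0,-40,0,0,0,0]
  ]
}}

```text
time: 12.1
position: [0.5814, -0.1194, 0.2483]
tool_rot: [-3.023, -0.853, -0.002]
ft_force: [-2.2, 1.0, 3.8]
grip_width: 0.245
grip_force: 60.0
```

Call:
{"name": "carry_out", "arguments": {
  "steps": [
    [0,0,-5,0,0,0,0],
    [0,0,-8,0,0,0,0],
    [0,0,-11,0,0,0,0],
    [0,0,-13,0,0,0,0],
    [0,0,-13,0,0,0,0],
    [0,0,-13,0,0,0,0]
  ]
}}

```text
time: 12.7
position: [0.5817, -0.1198, 0.2483]
tool_rot: [3.1, 0.509, 0.003]
ft_force: [-0.8, -0.2, 5.1]
grip_width: 0.247
grip_force: 60.0
```

```bash
python3 -c "
from bench import ctrl
s=ctrl.get_state();print(s['position'],s['tool_rot'],s['ft_force'],s['torque'],s['joint_positions'])"
```

```text
[ 0.58172699 -0.11975049  0.24829778] [3.09964326e+00 5.09430782e-01 2.96430385e-03] [-0.77369221 -0.23213845  5.09363927] [0.18725553 0.20762641 0.01729413] [-0.47097385  0.22274214  0.7419107   1.58436604 -0.15271885  1.3919497
 -0.95942317]
```

The resisting torque, +0.23 Nm before the crest, is now about zero at −73°, so the screw has snapped over. I'll release and retreat.

Call:
{"name": "carry_out", "arguments": {
  "steps": [
    [0,0,0,0,0,0.05,0.3],
    [0,0,0,0,0,0.1,0.4],
    [0,0,0,0,0,0.1,0.5],
    [0,0,0,0,0,0.1,0.6],
    [0,0,0,0,0,0.1,0.6],
    [0,0,0,0,0,0.1,0.6]
  ],
  "squeeze": 10
}}

```text
time: 13.3
position: [0.581, -0.1198, 0.2485]
tool_rot: [3.1, 0.507, -0.0]
ft_force: [-0.2, -0.1, -0.0]
grip_width: 0.58
grip_force: 0.0
```

Call:
{"name": "carry_out", "arguments": {
  "steps": [
    [0,0,0,0,0,1,0.6],
    [0,0,0,0,0,2,0.6],
    [0,0,0,0,0,4,0.6],
    [0,0,0,0,0,7,0.6],
    [0,0,0,0,0,10,0.6],
    [0,0,0,-3,3,12,0.6],
    [0,0,0,-6,7,12,0.6],
    [0,0,0,-9,11,12,0.6],
    [0,0,0,-12,15,12,0.6],
    [0,0,0,-14,18,12,0.6],
    [0,0,0,-15,20,12,0.6],
    [0,0,0,-15,20,12,0.6]
  ]
}}

```text
time: 14.5
position: [0.4298, 0.0835, 0.3699]
tool_rot: [-3.097, -0.517, -0.003]
ft_force: [0.2, -0.2, 0.7]
grip_width: 0.603
grip_force: 0.0
```

```bash
python3 -c "
from h import *
snap(('side','top'),'d')
from bench import ctrl
s=ctrl.get_state();print(s['time'],s['position'],s['ft_force'],s['grip_width'])
t=load('top','d');si=load('side','d')
for z in(.268,.279,.168):print(z,proj(t,[.581,-.1185,z]),proj(si,[.581,-.1185,z]))
a=cv2.imread('pics/side_d.png');b=cv2.imread('pics/top_d.png')
r=lambda i,x,y,w,h:cv2.resize(i[y:y+h,x:x+w],(400,600),interpolation=cv2.INTER_CUBIC)
cv2.imwrite('pics/c4.png',np.hstack([r(a,365,205,80,120),r(b,390,125,80,120)]))"
```

```text
14.6 [0.43141184 0.07974807 0.36955113] [-0.21624511 -0.47393784 -0.54263839] 0.6029041421402048
0.268 [438.86391677 178.23636463] [408.79764904 252.14390909]
0.279 [440.05314299 177.1301606 ] [409.37451414 248.33279054]
0.168 [429.04230421 187.36907914] [403.83370401 284.87376043]
```

View pics/c4.png

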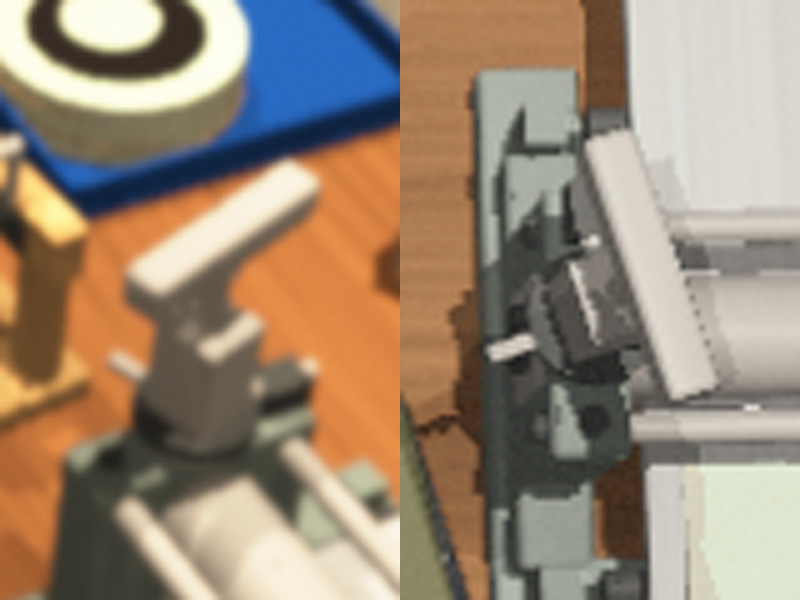

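View pics/top_d.png

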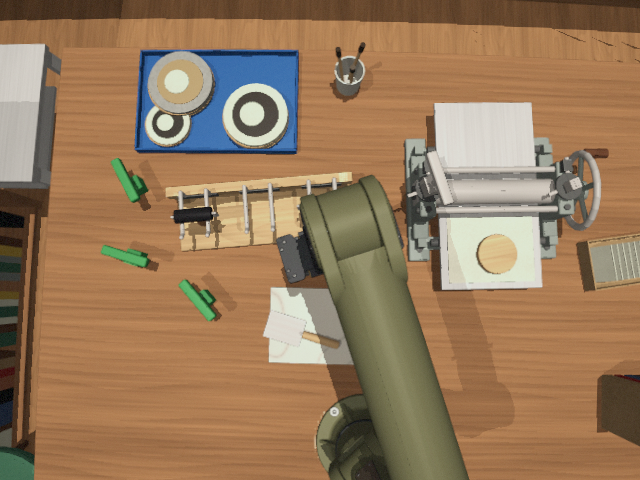

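The key stands upright with its bar centred at top (440,177), where a fully seated key should appear. The disc's pointer has swung about 70° clockwise to top (412,194), and the other things are undisturbed.

```bash
python3 -c "
from bench import ctrl
print(ctrl.close_job())"
```

```text
the job is handed in; nothing more can be done
None
```

The job is handed in: the key stands upright and fully seated on the left pressure screw, which was turned clockwise past its crest and rests in the next notch, with nothing else touched (robot time about 15 s).

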